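# Start drying a tray of extracts under the nitrogen head

### The job

Start the nitrogen drier on the bench: push the tray of glass tubes gently along its slide until it clicks into the drying station under the needle head, then open the blue gas valve, anticlockwise, until its white pointer stands in the green mark half a turn from closed, and let go of it. It turns farther than one grip will reach, so let go and take the handle again on the way. Leave everything else on the bench where it is.

Things in the scene. Friction and masses are not known exactly. Their poses are not given: they have to be found in the camera images.
- concentrator: The drier: a fixed white plinth 200 (x) x 540 (y) x 60 mm high with an aluminium deck. Origin on the bench, under its middle; z up. Its y axis runs along the tray slide: needle head and drying station at the -y end, loading end and gas valve at +y; -x faces the robot. In its frame the valve's axis is at x -30, y 200; the tray knob moves along x 0 from y 120 to y -10 mm.
- needle_head (a point): Middle of the underside of the needle head: a white box 86 (x) x 126 (y) mm over the drying station, its top 220 mm above the bench, with thin needles below down to 157 mm. Axes as the drier's. Its column stands 80 mm to +x of this point (cap 241 mm above the bench), with a glass flow meter and its pipe beside it, 65 mm to -y, 215 mm high. Nothing may be gripped here.
- tray (a joint): Travel of the tube tray along its slide, m: 0 at the loading end, growing towards the drying station (the drier's -y). The station's spring detent is centred at 0.130; a hard stop is at 0.138. Let go within about 7 mm of its centre, the detent draws the tray in and holds it. Sliding takes about 1 N plus 1.5 N per 0.1 m/s, entering the detent about 5 N more.
- tray_knob (a point): Centre of the tray's knob: an upright black cylinder 26 mm in diameter, 34 mm high, on a thin stem at the +y end of the tray of 15 open glass tubes (152 mm above the bench). The point is 113 mm above the bench, the tray's arm under it 77 mm. Axes as the drier's. Fingers closing along the drier's x have room over the whole travel; at the station the needle head begins 87 mm away to -y.
- gas_valve (a joint): Angle of the gas valve's handle, rad: 0 closed (pointer at the red mark, towards the drier's -y), growing anticlockwise from above (opening), stop at 4.71. The green mark is centred at 3.14, pointer towards the drier's +y, and reaches 0.17 to either side. It turns stiffly (about 0.05 N m) and stays where it is left.
- valve_grip (a point): On the vertical axis of the gas valve, 104 mm above the bench. The handle is a blue bar 56 mm long, 16 mm wide, 28 mm high (top 116 mm above the bench), with a white pointer nose reaching 42 mm from the axis and a white line on top. Site x lies along the bar towards the pointer, z up. Under it a black dial plate, radius 56 mm, top 81 mm above the bench: keep fingertips above it.
- amber_bottle: Bystander: amber glass bottle with brass cap, 54 mm in diameter, 105 mm high, in front of the drier. Origin under its centre.
- white_bottle: Bystander: white plastic bottle, 60 mm in diameter, 120 mm high, at the left of the drier. Origin under its centre.
- vial_jar: Bystander: small amber jar with a white lid, 32 mm in diameter, 38 mm high, standing on the drier's deck at the back left corner behind the valve. Origin under its centre.
- blue_rack: Bystander: dark blue tube rack 100 x 210 mm, 62 mm high, with some purple-capped tubes 92 mm high, in front of the drier. Origin under its centre.
- steel_rack: Bystander: empty aluminium tube rack 78 x 188 mm, 70 mm high, right of the drier. Origin under its centre.
- marker_pen: Bystander: dark pen 130 mm long lying on the open ledger at the right front of the bench. Origin under it, about mid-length.

How it is judged (in metres and radians):
On the way, in this order (a step that is already met when the one before it is completed fails the run):
1. the tray sits in the detent of the drying station while the gas valve is still closed or nearly so (value of joint tray between 0.125 and 0.135 m and value of joint gas_valve below 0.6 rad), for 0.3 s.
2. the valve's pointer stands in the green mark (value of joint gas_valve between 2.97 and 3.31 rad), for 0.2 s.
At the end, for the whole second after the job is handed in: The tray rests in the drying station's detent (within 5 mm of its centre), the valve's pointer stands still within the green mark (within 0.17 rad of half a turn open) (all of step 2 and value of joint tray between 0.125 and 0.135 m and velocity of joint gas_valve between -0.05 and 0.05 rad/s); the robot touches nothing.
It fails at once if the tray is jolted (faster than 0.4 m/s) (velocity of joint tray above 0.4 m/s or velocity of joint tray below -0.4 m/s).
It fails at once if a bystander is shifted by more than 30 mm or knocked over (distance of any of amber_bottle, white_bottle, vial_jar, blue_rack, steel_rack, marker_pen from where it was at the start of the episode above 0.03 m or angle between any of amber_bottle, white_bottle, vial_jar's own z axis and vertical above 0.6 rad).
It also fails if it takes over 58 s, if anything falls off the work surface, if the arm or the gripper's body presses on something with over 40 N, if the wrist force passes 120 N, or if a joint passes its speed limit or range.

### The arm

A 6-joint arm with a two-finger parallel gripper is mounted at the origin on the work surface. World frame = base frame: x ahead of the robot, y to its left, z up, the work surface at z = 0. Lengths are in mm, angles in rad, forces in N, time in s.
With the tool pointing down it reaches from about 275 to 825 mm from the base axis. Payload 5.2 kg.
Tool frame: the origin (TCP) lies at the very end of the fingers, on their centre line; the grasp point (between the pads) lies 19 mm behind it; z points along the fingers, y is the line along which they close (so a half turn about z gives the same grasp; the last joint's range is limited). The gripper opens to 93 mm and grips with 3 to 60 N. Pads are 15 mm wide; open, the fingers measure 128 mm over their backs; the gripper's body (75 mm by 188 mm) begins 65 mm behind the grasp point.
Start: joints at [-0.203, 0.259, 1.535, -0, 1.348, -0.203], TCP at [550.005, 0.023, 218.653] pointing down, gripper open.
Joint ranges: [-3.14, 3.14], [-0.91, 2.08], [0.19, 2.58], [-1.22, 4.36], [0.22, 2.71], [-3.12, 3.12]. Speed limits (rad/s): [2.57, 2.57, 3.14, 3.14, 3.14, 3.14].

### API

Orientations are given as [roll, pitch, yaw] about the fixed x, y, z axes, in that order (R = Rz(yaw) Ry(pitch) Rx(roll)).
In Python, from bench import robot gives the robot as it stands. The module is installed in compiled form; this text tells all that it offers. Calls block until the motion is done:
- robot.move_ptp(position, orientation): joint-space move of the TCP to a pose.
- robot.move_linear(position, ori=None, speed=150, f_stop=None): straight line of the TCP; ori=None keeps the orientation; speed is the mean speed in mm/s. With f_stop (N) it stops when the force on the tool has changed by that much, and returns True; else False.
- robot.move_j(angles): joint-space move.
- robot.move_gripper(opening): opening from 0.0 (shut) to 1.0 (fully open); the grip force is fixed at half the most; returns when the fingers have stopped.
- robot.sleep(seconds).
- robot.inverse_kinematics(position, orientation): joint angles nearest the present ones, or None.
- robot.get_image(name): name is "scene" or "side" or "wrist"; returns a dict with "img" (384x512x3 uint8, blue, green, red), "fovy" (degrees; the focal length in pixels is half the picture's height over the tangent of half this angle, whatever the lens; pixels are square), "cx", "cy" (the principal point, pixels), "k1" (the pictures are not rectified: a ray, as slopes to the right and down, at radius r is drawn at 1 + k1 r^2 times it, then the intrinsics apply), "eye" and "orientation" of the camera in the world. Camera axes: x right, y down, z forward; pixel columns grow to the right and rows downward; lengths in mm; the calibration is good to about 2 mm. A picture is of the moment at which its call begins. There is no depth.
A pose or a line that the arm cannot do raises robot.MotionError and nothing moves.
- robot.hand_in(): hands the job in; it is judged then, once.
Readings, each from a call of its own:
- robot.current_t(): time.
- robot.current_qpos(): joint angles.
- robot.current_joint_vel(): joint speeds.
- robot.current_joint_efforts(): joint torques, N m.
- robot.current_tcp_pos(): TCP position.
- robot.current_eef_rot(): TCP orientation.
- robot.current_contact_force(): force on the tool from outside, world axes, zero at the start.
- robot.current_ft_torque(): the same for the moment, N m.
- robot.current_gripper_width(): opening from 0.0 (shut) to 1.0 (fully open).
- robot.current_finger_force(): force on a finger pad.
Only numpy, scipy, OpenCV 4.12 (cv2) and the standard library are available. Lean on these libraries where they do the work, as an engineer would, in place of code of your own. Each camera call takes 0.05 s, during which the arm holds its last target. There are 200 camera calls.

## Working session

There is one attempt and no reset: what is moved stays moved. The work goes in short steps, each a Python script; the robot and the scene stay as the last script left them, time stands still between calls to the robot, and variables do not carry over. Pictures are saved under pics/ and viewed, at most 10 in all, crops included, and the job is handed in when it is done.

```bash
mkdir -p pics
cat > h.py <<'E'
import numpy as np, cv2
from bench import robot
from scipy.spatial.transform import Rotation as R
def cam(n,save=None):
    d=robot.get_image(n)
    if save: cv2.imwrite(save,d["img"])
    f=192/np.tan(np.radians(d["fovy"])/2)
    d["f"]=f
    return d
def RM(o):
    o=np.array(o,float)
    return o if o.shape==(3,3) else R.from_euler("xyz",o).as_matrix()
def ray(d,u,v):
    a=np.array([(u-d["cx"])/d["f"],(v-d["cy"])/d["f"]]);s=a.copy()
    for _ in range(30): s=a/(1+d["k1"]*(s@s))
    return RM(d["orientation"])@np.r_[s,1]
def onz(d,u,v,z):
    r=ray(d,u,v);e=np.array(d["eye"]);return e+r*(z-e[2])/r[2]
def proj(d,p):
    q=RM(d["orientation"]).T@(np.array(p)-d["eye"]);s=q[:2]/q[2];s=s*(1+d["k1"]*(s@s))
    return s*d["f"]+[d["cx"],d["cy"]]
E
python3 - <<'E'
from h import *
import pickle
D={n:cam(n) for n in("scene","side","wrist")}
pickle.dump(D,open("d0.pkl","wb"))
for n,d in D.items(): print(n,d["eye"],d["orientation"],d["f"],d["k1"],d["cx"],d["cy"])
for n in("scene","side"): cv2.imwrite(f"pics/{n}0.png",cv2.resize(D[n]["img"],(800,600)))
print(robot.current_t(),robot.current_eef_rot())
E
```

```text
scene [1314.05432173  -39.87062993  938.9261828 ] [-2.34681895  0.01134863  1.5541913 ] 380.0969393740633 -0.0663443384595648 248.23411403458852 179.3436283456455
side [  290.48059286 -1118.13819165  1388.46262067] [-2.42817953  0.01063291 -0.20928804] 477.5304946166658 -0.0989572515272819 257.28603462110004 194.5315562065081
wrist [548.87405576  82.19707639 382.75599905] [2.84100411e+00 2.31168522e-03 4.95527730e-04] 324.1587258220595 -0.04448161802834789 256.8916559720003 191.93077038545835
0.15 [-3.14018178e+00 -2.95603980e-04  1.57077127e+00]
```

View pics/scene0.png

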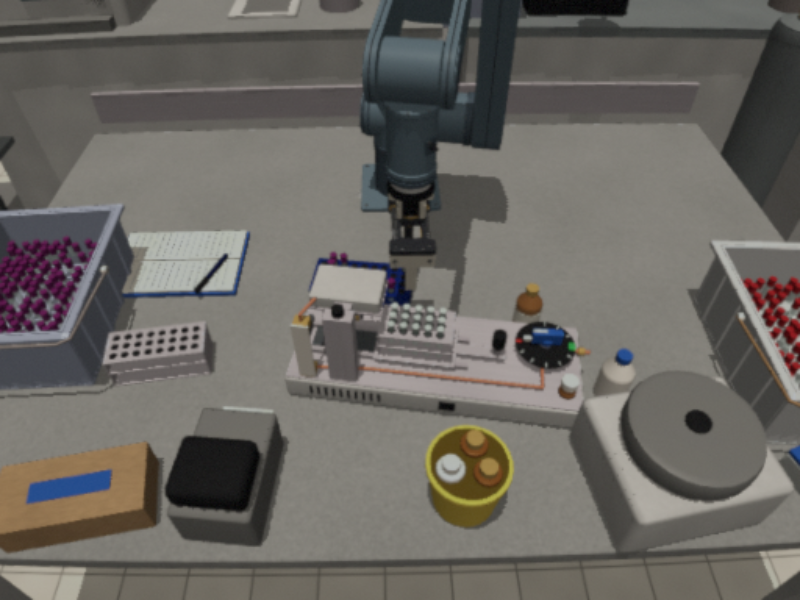

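View pics/side0.png

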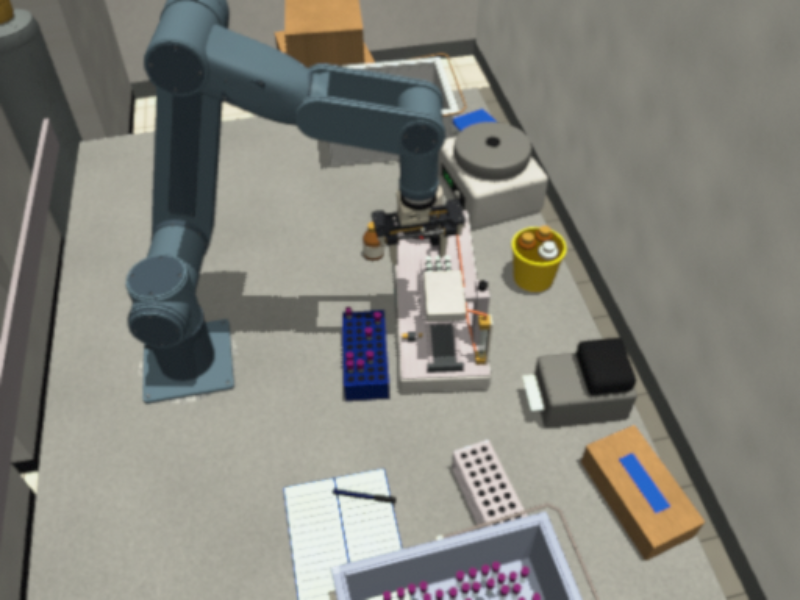

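Scene view: the drier lies along world y. The valve dial is at about (546,345), the knob at (499,338), the far needle head at (350,287), and the front plinth edge runs (290,378) to (580,405). The pictures are 800x600. The side view shows the drier at (443,310), with the valve hidden by the gripper.

Run:
```python
from h import *
import pickle
D=pickle.load(open("d0.pkl","rb"));s=D["scene"]
k=1/1.5625
for n,u,v,z in [("valve",546,345,81),("bar",547,336,116),("knobtop",499,333,130),("e1",290,378,60),("e2",580,405,60),("amber",532,290,105),("white",625,356,120),("jar",570,379,98)]:
    print(n,onz(s,u*k,v*k,z).round(1))
for n,u,v,z in [("far-right",490,380,60),("front",400,388,60)]:
    print(n,onz(D["side"],u*k,v*k,z).round(1))
w=D["wrist"];Rt=RM(robot.current_eef_rot()); 
print((Rt.T@(w["eye"]-robot.current_tcp_pos())).round(1), (Rt.T@RM(w["orientation"])).round(3).tolist())
cv2.imwrite("pics/w0.png",cv2.resize(w["img"],(800,600)))
```

```text
valve [619.9 255.8  81. ]
bar [627.5 249.9 116. ]
knobtop [629.6 160.5 130. ]
e1 [ 667.3 -217.2   60. ]
e2 [739.1 295.5  60. ]
amber [499.8 248.4 105. ]
white [680.6 376.6 120. ]
jar [710.4 276.4  98. ]
far-right [ 656.3 -244.8   60. ]
front [ 461.7 -223.1   60. ]
[  82.2   -0.9 -164.7] [[0.001, -0.955, -0.296], [1.0, 0.001, -0.001], [0.001, -0.296, 0.955]]
```

View pics/w0.png

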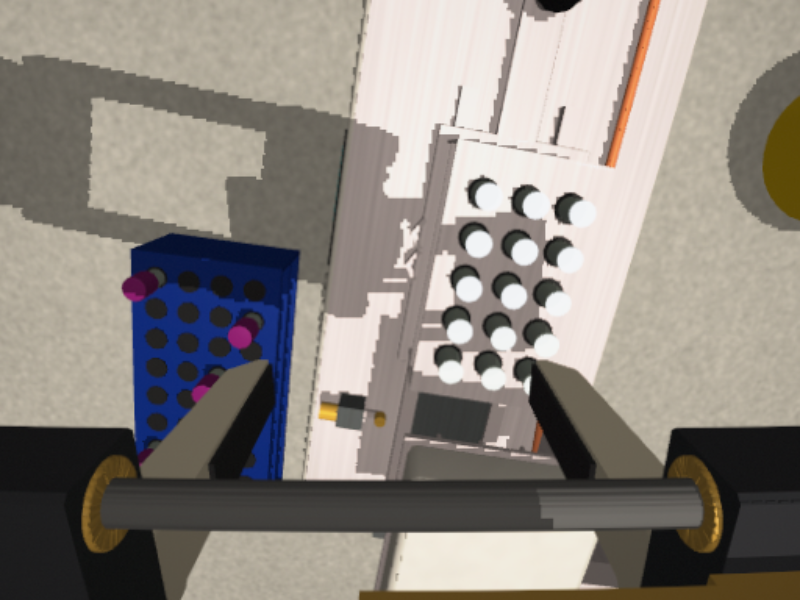

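Wrist view: the tray's tubes are at (510,290) and the knob is just visible at the top (560,0). The drier is yawed a few degrees clockwise. Next I look from above the valve and knob.

Run:
```python
from h import *
import pickle
robot.move_linear([550,0,310],speed=200)
robot.move_ptp([615,65,310],[np.pi,0,np.pi/2])
w=cam("wrist");pickle.dump(w,open("w1.pkl","wb"))
cv2.imwrite("pics/w1.png",cv2.resize(w["img"],(800,600)))
print(robot.current_t())
```

```text
1.2667
```

View pics/w1.png

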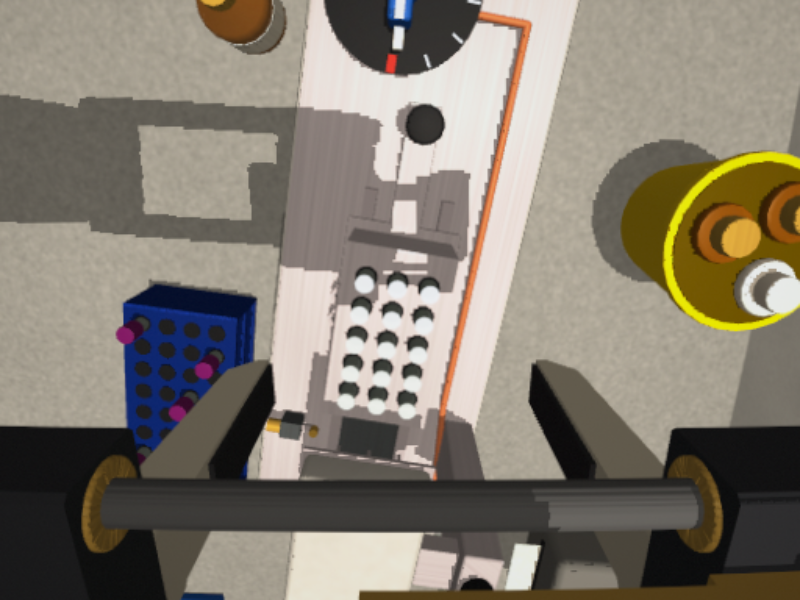

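Here the knob top is at (425,124), the dial's lower part is at (405,10) with the red mark at (391,64), and the left deck edge runs from (323,0) to (270,420). I'll move farther along +y to see the whole valve and measure.

Run:
```python
from h import *
import pickle
robot.move_ptp([625,165,310],[np.pi,0,np.pi/2])
w=cam("wrist");pickle.dump(w,open("w2.pkl","wb"))
cv2.imwrite("pics/w2.png",cv2.resize(w["img"],(800,600)))
w=pickle.load(open("w1.pkl","rb"));k=1/1.5625
print("knob",onz(w,425*k,124*k,130))
```

```text
knob [627.41518164 159.86102142 130.        ]
```

View pics/w2.png

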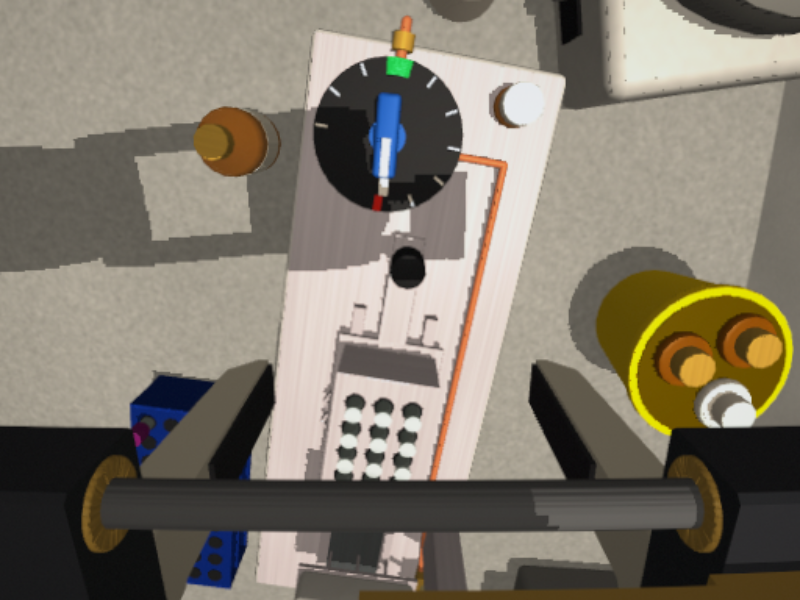

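The whole valve is visible: dial centre about (388,134), green mark (399,66), red mark (378,203), back corners (316,30) and (565,76), knob (408,262). The pointer is at red.

Run:
```python
from h import *
import pickle
from scipy.optimize import least_squares
w1=pickle.load(open("w1.pkl","rb"));w2=pickle.load(open("w2.pkl","rb"));k=1/1.5625
ob=[(w2,388.5,134,-30,200,81),(w2,408,261,0,120,130),(w1,425,124,0,120,130),(w2,316,30,-100,270,60),(w2,565,76,100,270,60)]
def W(p,x,y): c,s=np.cos(p[2]),np.sin(p[2]); return [p[0]+c*x-s*y,p[1]+s*x+c*y]
def res(p): return np.concatenate([onz(d,u*k,v*k,z)[:2]-W(p,x,y) for d,u,v,x,y,z in ob])
r=least_squares(res,[620,30,-.14],loss="soft_l1");p=r.x
print(p,res(p).reshape(-1,2).round(1).tolist())
g,rd=onz(w2,399*k,66*k,81),onz(w2,378*k,203*k,81); v=g-rd; print("mark yaw",np.arctan2(-v[0],v[1]),(g+rd)/2)
print("valve",W(p,-30,200),"knob",W(p,0,120),"station",W(p,0,-10))
# refine by colour: blue bar, dark dial
np.save("p.npy",p)
```

```text
[ 6.06708765e+02  4.89338735e+01 -1.78125150e-01] [[0.9, 2.5], [-0.1, 1.3], [-0.6, -7.2], [3.2, -3.8], [-5.2, 0.3]]
mark yaw -0.16388163383687393 [613.20804123 251.64060312  81.        ]
valve [np.float64(612.6203763306665), np.float64(251.0849379017277)] knob [np.float64(627.9709287638641), np.float64(167.0351875154496)] station [np.float64(604.936917640408), np.float64(39.09209730904378)]
```

Run:
```python
from h import *
import pickle
w1=pickle.load(open("w1.pkl","rb"));w2=pickle.load(open("w2.pkl","rb"));k=1/1.5625
def blob(d,u,v,thr,r):
    g=d["img"].max(2); m=(g<thr).astype(np.uint8)
    u,v=u*k,v*k; M=np.zeros_like(m); cv2.circle(M,(int(u),int(v)),r,1,-1); m&=M
    c=max(cv2.findContours(m,0,cv2.CHAIN_APPROX_NONE)[0],key=cv2.contourArea)
    return cv2.convexHull(c)[:,0,:]
def fit(d,h,z):
    P=np.array([onz(d,a,b,z)[:2] for a,b in h]).astype(np.float32)
    (c,ax,an)=cv2.fitEllipse(P); return np.round(c,1),np.round(ax,1)
for thr in(40,55,70):
    print(thr,"knob w1",fit(w1,blob(w1,425,124,thr,20),130),"w2 ",fit(w2,blob(w2,408,262,thr,20),130),"dial",fit(w2,blob(w2,388,134,thr,54),81))
i=w2["img"].astype(int);m=((i[:,:,0]>130)&(i[:,:,0]-i[:,:,2]>90)).astype(np.uint8)
m[:50]=0 if 0 else m[:50]; m[:, :220]=0;m[:,280:]=0;m[130:]=0
ys,xs=np.nonzero(m);P=np.array([onz(w2,a,b,110)[:2] for a,b in zip(xs,ys)]).astype(np.float32);print("bar",cv2.minAreaRect(P),len(P))
a=w2["img"][15:190,170:370]; b=w1["img"][40:130,200:360]
cv2.imwrite("pics/c.png",cv2.resize(a,None,fx=3.4,fy=3.4,interpolation=cv2.INTER_CUBIC))
```

```text
40 knob w1 (array([624.4, 159.1]), array([18.3, 21.7])) w2  (array([627.1, 164. ]), array([23.7, 29.1])) dial (array([582.9, 241.3]), array([46.1, 82.4]))
55 knob w1 (array([626.9, 159.7]), array([23.6, 23.9])) w2  (array([627.2, 164. ]), array([23.8, 29.3])) dial (array([610.3, 252.7]), array([104.6, 109. ]))
70 knob w1 (array([627. , 159.9]), array([23.8, 24.3])) w2  (array([627., 164.]), array([24.6, 29.5])) dial (array([612.4, 251.9]), array([109.6, 110.2]))
bar ((612.9847412109375, 251.81869506835938), (24.768783569335938, 54.710018157958984), 0.005903852637857199) 652
```

View pics/c.png

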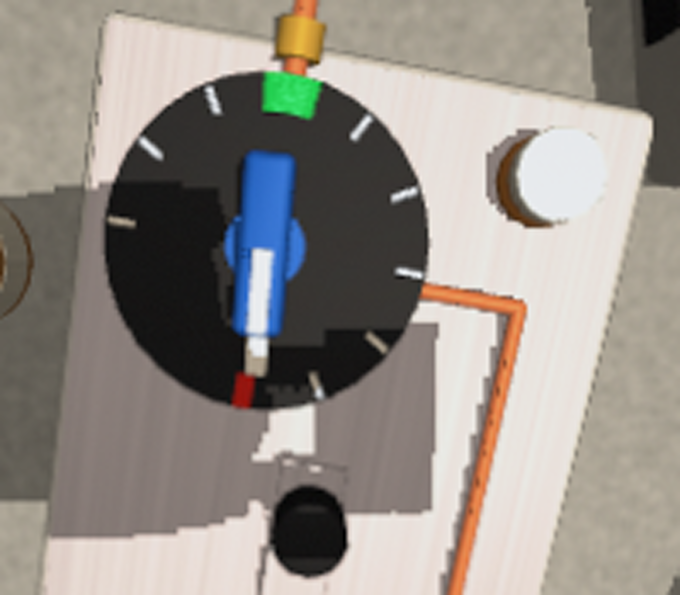

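Measured: dial centre (612.5,252), knob (627,160), yaw −0.172. So the tray has about 8 mm of travel already. Now I grip the knob and slide it.

```bash
cat >> h.py <<'E'
YAW=-0.172; V=np.array([612.5,252.0])
def dr(x,y):  # drier frame -> world xy
    c,s=np.cos(YAW),np.sin(YAW); x,y=x+30,y-200
    return V+[c*x-s*y,s*x+c*y]
def ori(a): return [np.pi,0,a]
E
python3 - <<'E'
from h import *
o=ori(np.pi/2+YAW)
robot.move_ptp([627,160,200],o)
robot.move_linear([627,160,94],speed=120)
robot.move_gripper(0.0)
print("w",robot.current_gripper_width(),robot.current_finger_force(),robot.current_contact_force(),robot.current_tcp_pos())
a,b=dr(0,112),dr(0,-10);print(a,b)
f0=robot.current_contact_force()
e=dr(0,-6)
hit=robot.move_linear([e[0],e[1],94],speed=70,f_stop=25); print(hit,robot.current_tcp_pos(),robot.current_contact_force()-f0)
e=dr(0,-10)
hit=robot.move_linear([e[0],e[1],94],speed=20,f_stop=25); print(hit,robot.current_tcp_pos(),robot.current_contact_force()-f0)
robot.sleep(.3);print(robot.current_contact_force()-f0,robot.current_gripper_width())
w=cam("wrist","pics/w3.png");print(robot.current_t())
E
```

```text
w 0.2760031158849678 29.999189972877502 [ 5.75416464 -0.65329403 -3.17418333] [628.21710214 159.79018861  94.03157542]
[626.99585319 160.16389468] [606.11516536  39.96407407]
False [608.19873571  42.93205802  94.03430981] [-0.25316097 -2.5306396  -0.88982586]
False [607.61282586  39.5543863   94.04243047] [ 1.15558779 -1.11363008 -1.95596792]
[ 0.30824507 -0.30380519 -1.82612484] 0.27233899753116364
6.9417
```

View pics/w3.png

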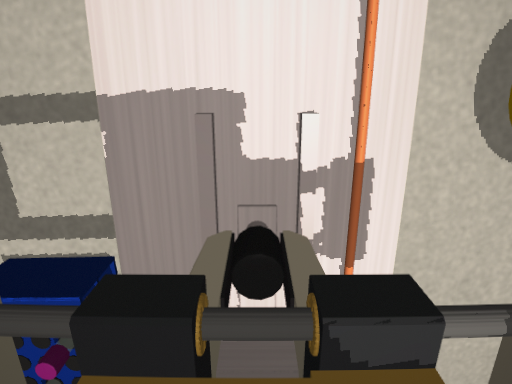

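The knob followed the fingers to the station at (607.6,39.6). Now I let go, look, and check that the wrist can reach each angle at the valve.

Run:
```python
from h import *
robot.move_gripper(0.7); robot.sleep(.4)
p=robot.current_tcp_pos()
robot.move_linear([p[0],p[1],260],speed=200)
q=dr(0,60);robot.move_ptp([q[0],q[1],290],ori(np.pi/2+YAW))
s=dr(0,-45);robot.move_ptp([s[0],s[1],290],ori(np.pi/2+YAW))
w=cam("wrist")
print("pred px",proj(w,[*dr(0,-10),130]),proj(w,[606.9,39.5,130]),proj(w,[*dr(0,-5),130]))
g=w["img"].max(2);m=(g<60).astype(np.uint8);M=np.zeros_like(m);c=proj(w,[*dr(0,-10),130]).astype(int);cv2.circle(M,tuple(map(int,c)),28,1,-1);m&=M
C=max(cv2.findContours(m,0,cv2.CHAIN_APPROX_NONE)[0],key=cv2.contourArea)[:,0]
P=np.array([onz(w,a,b,130)[:2] for a,b in C]).astype(np.float32);print("knob",cv2.fitEllipse(P))
cv2.imwrite("pics/w4.png",w["img"])
for a in np.arange(-1.8,5.0,.3):
    r=robot.inverse_kinematics([*V,87],ori(YAW+a));print(round(a,2),None if r is None else np.round(r,2)[[0,3,4,5]])
print(robot.current_t())
```

```text
pred px [258.51391581 138.77335474] [259.3702572  139.09566188] [258.50553714 133.72564817]
knob ((607.0873413085938, 41.524288177490234), (23.16407585144043, 26.18014907836914), 175.0628662109375)
-1.8 [ 0.22  0.    1.17 -2.52]
-1.5 [ 0.22  0.    1.17 -2.82]
-1.2 None
-0.9 [ 0.22 -0.    1.17  2.87]
-0.6 [ 0.22 -0.    1.17  2.57]
-0.3 [ 0.22 -0.    1.17  2.27]
0.0 [ 0.22 -0.    1.17  1.97]
0.3 [ 0.22 -0.    1.17  1.67]
0.6 [ 0.22 -0.    1.17  1.37]
0.9 [ 0.22 -0.    1.17  1.07]
1.2 [ 0.22 -0.    1.17  0.77]
1.5 [ 0.22 -0.    1.17  0.47]
1.8 [ 0.22 -0.    1.17  0.17]
2.1 [ 0.22 -0.    1.17 -0.13]
2.4 [ 0.22  0.    1.17 -0.43]
2.7 [ 0.22  0.    1.17 -0.73]
3.0 [ 0.22  0.    1.17 -1.03]
3.3 [ 0.22  0.    1.17 -1.33]
3.6 [ 0.22  0.    1.17 -1.63]
3.9 [ 0.22  0.    1.17 -1.93]
4.2 [ 0.22  0.    1.17 -2.23]
4.5 [ 0.22  0.    1.17 -2.53]
4.8 [ 0.22  0.    1.17 -2.83]
10.0917
```

View pics/w4.png

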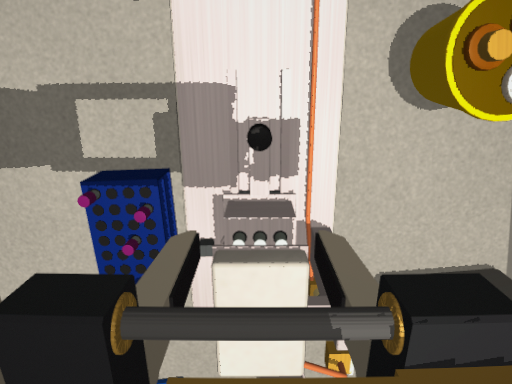

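The knob measures (607,41.5), within 2 mm of the expected detent position, and it stands clear of the fingers. Next is the valve: first grip.

```bash
cat >> h.py <<'E'
Z=88
def turn(a0,a1,c,step=.2):
    n=int(np.ceil(abs(a1-a0)/step))
    for a in np.linspace(a0,a1,n+1)[1:]: robot.move_ptp([*c,Z],ori(YAW+a))
def st(m): print(m,"t",round(robot.current_t(),2),"tcp",robot.current_tcp_pos().round(1),"w",round(robot.current_gripper_width(),3),"F",robot.current_contact_force().round(1),"T",robot.current_ft_torque().round(2))
E
python3 - <<'E'
from h import *
h=np.pi/2
q=dr(0,60);robot.move_ptp([*q,290],ori(h+YAW))
robot.move_ptp([*V,150],ori(h+YAW)); robot.move_gripper(0.6)
print(robot.move_linear([*V,Z],speed=80,f_stop=20)); st("down")
robot.move_gripper(0.0); st("grip")
turn(h,h+.4,V); st("+.4")
turn(h+.4,h+1.75,V); st("+1.75")
robot.move_gripper(0.6); st("open")
robot.move_linear([*V,140],speed=100)
robot.move_ptp([*V,200],ori(YAW+h)); 
p=V-np.array([0,100]); robot.move_ptp([*p,290],ori(h)); st("look")
w=cam("wrist");import pickle;pickle.dump(w,open("w5.pkl","wb"))
cv2.imwrite("pics/w5.png",cv2.resize(w["img"],(800,600)))
E
```

```text
False
down t 12.76 tcp [612.9 252.1  88.5] w 0.605 F [-0.   0.2  0.4] T [-0.06 -0.03 -0.09]
grip t 13.37 tcp [613.6 251.9  88.3] w 0.266 F [ 3.9 -0.3 -0.9] T [-0.12 -0.6   0.02]
+.4 t 13.98 tcp [613.9 251.9  88.3] w 0.269 F [ 5.2  0.1 -2.4] T [-0.09 -1.    0.07]
+1.75 t 16.08 tcp [614.5 252.8  88.4] w 0.266 F [ 7.3  2.8 -3.5] T [ 0.42 -1.42  0.03]
open t 16.78 tcp [612.4 252.   88. ] w 0.601 F [-0.   0.6  0.8] T [ 0.11 -0.04  0.01]
look t 19.59 tcp [612.3 152.3 289.4] w 0.599 F [-0.3  0.2 -0.1] T [-0.02 -0.01  0.03]
```

View pics/w5.png

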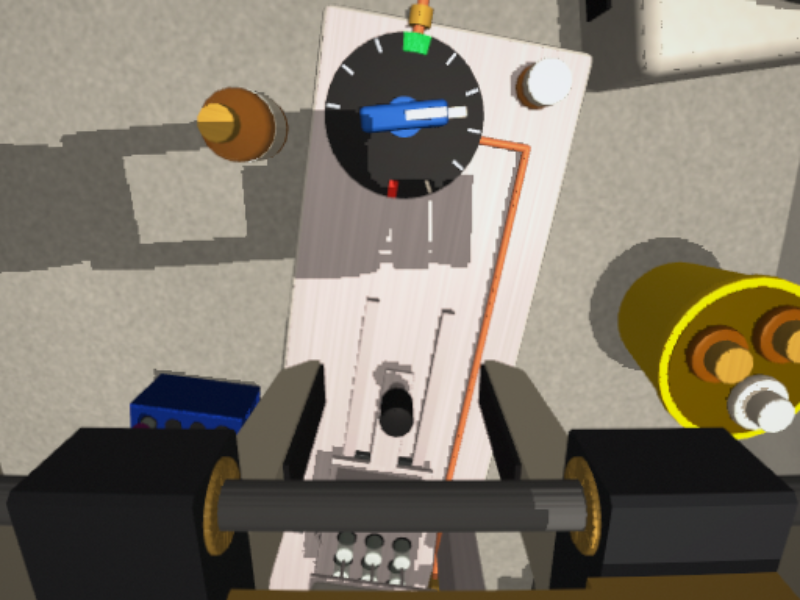

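The pointer stands near 1.8 rad, the tray is still at the station, and nothing else has moved. The first grip closed to 25 mm, which is the hub, so I take the bar higher for the second grip.

Run:
```python
from h import *
import h as H
H.Z=99; c=V+[1.2,.5]; h=np.pi/2; a=.2
robot.move_ptp([*c,160],ori(YAW+a))
print(robot.move_linear([*c,H.Z],speed=80,f_stop=20)); st("down")
robot.move_gripper(0.0); st("grip")
turn(a,h,c); robot.sleep(.2); st("turned")
robot.move_gripper(0.6); st("open")
robot.move_linear([*c,150],speed=100)
p=V-np.array([0,100]); robot.move_ptp([*p,290],ori(h)); st("look")
w=cam("wrist");import pickle;pickle.dump(w,open("w6.pkl","wb"))
cv2.imwrite("pics/w6.png",cv2.resize(w["img"],(800,600)))
```

```text
False
down t 22.06 tcp [614.1 252.6  99.5] w 0.598 F [-0.1  0.7 -0.2] T [0.05 0.07 0.  ]
grip t 22.77 tcp [613.7 252.7  99.1] w 0.173 F [-0.1  1.2  0.6] T [0.24 0.09 0.04]
turned t 25.13 tcp [613.7 252.6  99.1] w 0.171 F [-0.3  3.1  2.2] T [ 0.64 -0.04  0.01]
open t 25.95 tcp [613.7 252.5  99. ] w 0.601 F [-1.1 -0.3 -0.1] T [0.   0.02 0.01]
look t 27.33 tcp [611.9 152.4 288.2] w 0.6 F [0.4 0.3 0. ] T [ 0.03  0.02 -0.01]
```

View pics/w6.png

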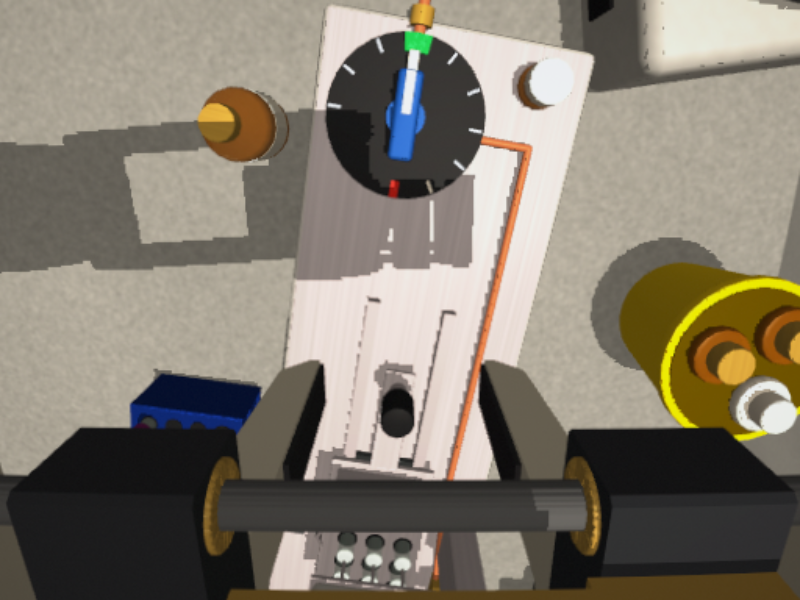

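The pointer lies in the green mark (bar 0.154 rad against the red–green line at 0.171 rad). The tray is at the station within about 1 mm, and the robot is clear.

```bash
python3 -c "
from bench import robot
print(robot.hand_in())"
```

```text
the job is handed in; nothing more can be done
None
```

I handed the job in at about 27 s of the 58 s limit: by the last images the tray sits in the drying station's detent to within about 1–2 mm, the valve's pointer is in the green mark and released, and the arm is clear; the judge's verdict was not shown.

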